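# Close the cheese portioner's drive hatch

## Robot

A 6-joint arm with a two-finger parallel gripper is mounted at the origin on the work surface. World frame = base frame: x ahead of the robot, y to its left, z up, the work surface at z = 0. Lengths are in m, angles in degrees, forces in N, time in s.
With the tool pointing down it reaches from about 0.35 to 0.875 m from the base axis. Payload 4.2 kg.
Tool frame: the origin (TCP) lies midway between the tips of the shut fingers; the grasp point (between the pads) lies 19 mm behind it; z points along the fingers, y is the direction in which the jaws open and shut (so a half turn about z gives the same grasp; the last joint's range is limited). The gripper opens to 87 mm and grips with 3 to 60 N. Pads are 19 mm wide; open, the fingers measure 117 mm over their backs; the gripper's body (75 mm by 190 mm) begins 51 mm behind the grasp point.
Start: joints at [-48.495, 22.042, 0.453, 0, -68.411, -14.817], TCP at [0.281, -0.558, 0.223] pointing down, gripper open.
Joint ranges: [-179.83, 179.83], [-69.29, 118.12], [-61.27, 80.66], [-181.25, 117.63], [-171.15, -9.14], [-177.46, 177.46]. Speed limits (degrees/s): [159.86, 159.86, 180, 180, 180, 180].

## Interface

Orientations are given as a 3x3 rotation matrix whose columns are the frame's x, y, z axes.
In Python, from station import sense, capture, finish_job gives the robot as it stands. The module is installed in compiled form; this text tells all that it offers.
- The arm moves only by the shell command python3 -m jog 'ROWS' [OPENING]. ROWS is JSON, a list of rows, each a list of 6 numbers: the shift along the tool's x, y, z in cm, then the turn, a rotation vector about the tool's x, y, z in degrees. In form: [[dx, dy, dz, wx, wy, wz], ...]. A call has exactly 5 rows; each row shifts and turns the commanded pose from where the row before left it, along the tool's axes as they then stand; what a row does not reach is not made up. A row lasts 1/12 s, in which the tool goes at most 41.7 mm and 7.16 degrees, less where a joint would pass 70% of its speed; a pose out of reach is approached as far as the arm can. A call is refused whole if a number of a shift passes 4.17 or a number of a turn 7.16, either way. A call with a gripper value outside its range is refused whole. OPENING is the finger opening in cm, from 0 to 8.7, set as the call begins (- or left out, the last holds). The fingers move at their own pace and stop on an object; the grip force is fixed at half the most. Time passes only in rows, so rows that do not move let the fingers close, or fill a call up. It gives the time, the measured TCP pose, the force and the opening at its end, in the units of the state.
- sense(): the state, without advancing time (a new reading comes with each control period).
- capture(name): name is "scene" or "top" or "wrist"; returns a dict with "frame" (480x640x3 uint8, red, green, blue), "fx", "fy", "cx", "cy" (pixels), "dist" ([k1, k2, p1, p2, k3] as OpenCV has them; the pictures are not rectified), "world_to_cam" (4x4, takes a point from world to camera coordinates). Camera axes: x right, y up, looking along -z (the intrinsics and any distortion apply to the point x, -y, -z); pixel columns grow to the right and rows downward; lengths in m; the calibration is good to about 2 mm. A picture is of the moment at which its call begins. There is no depth.
- finish_job(): hands the job in, once; it reports no verdict.
The state is a dict: "time_s": time; "joints": joint angles; "joint_velocities": joint speeds; "effort": joint torques, N m; "tcp_pos": TCP position; "ee_rot": TCP orientation; "wrist_force": force on the tool from outside, world axes, zero at the start; "moment": the same for the moment, N m; "gripper_width": opening from 0.0 (shut) to 1.0 (fully open).
Only numpy, scipy, OpenCV 4.12 (cv2) and the standard library are available. Lean on these libraries where they do the work, as an engineer would, in place of code of your own. Each camera call takes 0.05 s, during which the arm holds its last target.

## Task

The drive hatch on the cheese portioner was left open after cleaning. Set its loose cover (it can be carried by the wing stud) fully home in the hatch opening, then push the stud in against its spring and give it a quarter turn clockwise until it locks, and let go. Feel for the slot with light finger pressure and never force the cover or stud (50 N bearing on the hatch bends it), and leave the cheeses and the tub where they are.

Things in the scene. Friction and masses are not known exactly. Their poses are not given: they have to be found in the camera images.
- hatch (a point): Centre of the open hatch, level with the top of the portioner's metal housing, 80 mm above the counter; z up, x along the opening's long side. Opening 112.5 x 82.5 mm (x, y). A 46 x 40 mm steel keeper plate with a 38 x 8 mm slot sits in it, centred, its top 13 mm below this point. The portioner: 450 x 200 mm, front edge 90 mm on the -x side, board, wire bow and column (up to 115 mm above this point) from 110 mm on the +x side.
- cover_rim (a point): Loose steel hatch cover, plate 130 x 100 x 3 mm (x, y), 0.24 to 0.38 kg; this point: centre of the plate's underside, which comes to rest on the housing at point hatch. Below it a 20 mm deep tapered skirt, 110 x 80 mm at the top, 105 x 75 mm at its lower edge, drops into the opening; fits either way round (half turn). At the start the cover stands on its skirt on the counter.
- wing (a point): Centre of the stud's black wing (the grip), on the cover's centre line: 38 long (this frame's x) x 12 thick (y) x 20 mm tall. The stud pokes through the cover and is captive, so the cover can be carried by it. With the stud out, this point is 26 mm above the cover plate's top face (29 mm above cover_rim) and sinks as the stud is pushed in.
- stud_in (a joint): How far the stud is pushed in, m: 0 out, 0.0135 bottomed. Spring 3.6 N at 0, 9 N at 9 mm, 11.7 N at 13.5 mm. Cover home: the stud's cross-pin (34 x 5 x 5 mm, along the wing) meets the keeper at 1 mm if off the slot; in the slot it goes on; from 11 mm it passes under the keeper's ridges and can be turned. Locked, it has sprung back to 9 mm into a groove and cannot be turned.
- stud_turn (a joint): Stud angle, rad, clockwise from above positive; wing yaw = cover yaw - this. 0: wing along the cover's x and, nominally, the slot (along the opening's x). But the keeper was refitted up to 0.45 rad askew either way, not measured, so the slot (in view while the hatch is open) must be felt for: it takes the pin within about 0.08 rad. Once through, it turns only clockwise; locking groove and end stop lie a quarter turn from the slot.
- cheese_wedge: Bystander: loose wedge of cheese with brown rind, about 115 x 85 x 53 mm, right of the portioner's far end; origin under its middle. Leave it alone.
- tub: Bystander: white lidded tub, 90 mm across, 75 mm high, at the robot's far right; origin under its centre. Leave it alone.
- small_cheese: Bystander: pale round cheese, 100 mm across, 42 mm high, at the robot's left; origin under its centre. Leave it alone.
Not all that is in view belongs to the job. Leave any purple look-alike of the part that bears cover_rim alone.

How it is judged:
By the outcome, as a careful person would: the job done as asked, in the order asked, and still so for the second after the job is handed in, with the robot touching nothing.
It also fails if it takes over 72 s, if anything falls off the work surface, if the arm or the gripper's body presses on something with over 40 N, if the wrist force passes 120 N, or if a joint passes its speed limit or range.

## Working session

There is one attempt and no reset: what is moved stays moved. The work goes in short steps, Python scripts to look and compute and a shell command to move; the robot and the scene stay as the last step left them, time stands still between calls to the robot, and variables do not carry over. Pictures are saved under pics/ and viewed, and the job is handed in when it is done.

```bash
mkdir -p pics
cat > h.py <<'E'
import numpy as np, cv2
from station import sense, capture
def save(c,n,crop=None,scale=1):
    im=c["frame"][:,:,::-1].copy()
    if crop: x0,y0,x1,y1=crop; im=im[y0:y1,x0:x1]
    if scale!=1: im=cv2.resize(im,None,fx=scale,fy=scale,interpolation=cv2.INTER_CUBIC)
    cv2.imwrite("pics/"+n,im)
def K(c): return np.array([[c["fx"],0,c["cx"]],[0,c["fy"],c["cy"]],[0,0,1]]),np.array(c["dist"],float)
def proj(c,P):
    P=np.atleast_2d(P).astype(float); W=np.array(c["world_to_cam"])
    q=P@W[:3,:3].T+W[:3,3]; q=q*[1,-1,-1]
    k,d=K(c); return cv2.projectPoints(q.reshape(-1,1,3),np.zeros(3),np.zeros(3),k,d)[0].reshape(-1,2)
def ray(c,uv):
    k,d=K(c); n=cv2.undistortPoints(np.array(uv,float).reshape(-1,1,2),k,d).reshape(-1,2)
    v=np.c_[n[:,0],-n[:,1],-np.ones(len(n))]; W=np.array(c["world_to_cam"]); R=W[:3,:3]
    return -R.T@W[:3,3], v@R
def onz(c,uv,z):
    o,v=ray(c,uv); return o+v*((z-o[2])/v[:,2])[:,None]
E
python3 - <<'E'
from h import *
import pickle
s=sense()
for k in s: print(k,np.round(s[k],3).tolist())
for n in ("scene","top","wrist"):
    c=capture(n); save(c,n+"0.png"); pickle.dump(c,open(n+"0.pkl","wb")); o,_=ray(c,[[320,240]]); print(n,o,c["fx"],c["dist"])
E
```

```text
time_s 0.0
joints [-48.495, 22.09, 0.378, -0.028, -68.413, -14.817]
joint_velocities [0.024, 0.089, -0.018, -0.135, -0.011, 0.028]
effort [0.001, -39.067, 18.741, 4.22, 0.011, -0.0]
tcp_pos [0.28, -0.558, 0.221]
ee_rot [[-0.894, -0.449, -0.001], [-0.449, 0.894, 0.002], [0.0, 0.002, -1.0]]
wrist_force [-0.376, -0.1, 0.11]
moment [0.044, 0.03, -0.051]
gripper_width 0.998
scene [1.30541804 0.06719323 1.06069126] 507.1505625482818 [-0.10352926  0.          0.          0.          0.        ]
top [ 0.33419429 -0.01621898  1.71846335] 603.4034864299173 [-0.19808262  0.          0.          0.          0.        ]
wrist [ 0.21977798 -0.58824761  0.38445067] 374.2562144064741 [-0.0221416  0.         0.         0.         0.       ]
```

View pics/scene0.png

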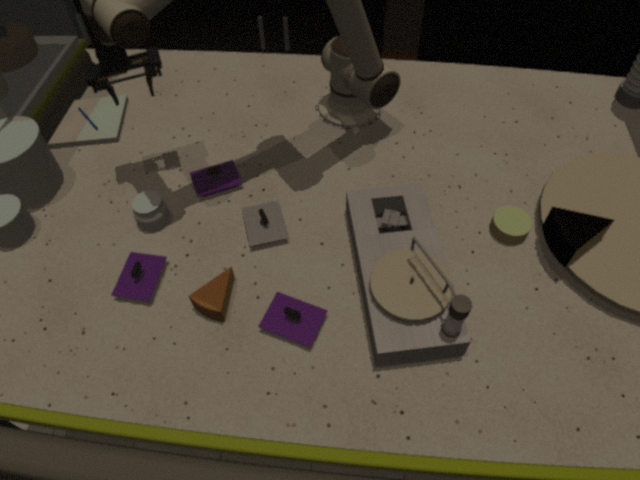

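View pics/top0.png

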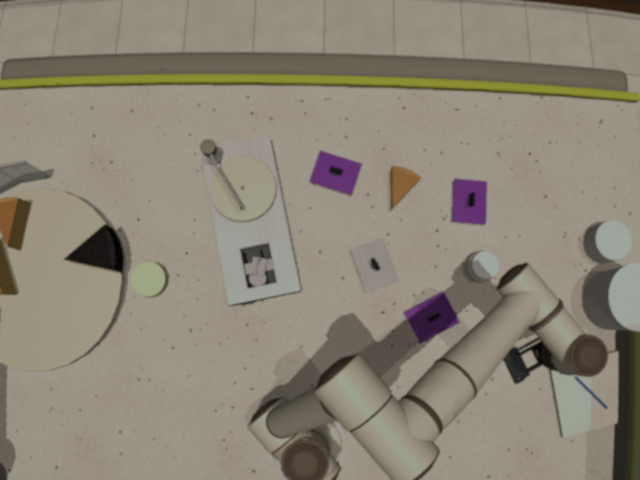

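View pics/wrist0.png

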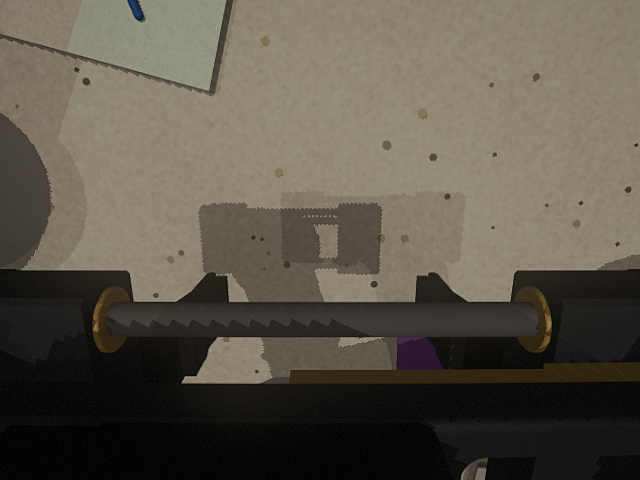

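Candidates for the cover, in the top view: a steel-grey one at (375,265), and purple ones at (336,173), (470,201) and (433,318). The description says steel, so I choose the grey one. I'll check that with close crops.

Run:
```python
from h import *
import pickle
t=pickle.load(open("top0.pkl","rb")); s=pickle.load(open("scene0.pkl","rb"))
save(t,"tc.png",(335,225,415,305),7)
save(t,"th.png",(200,225,310,315),7)
save(s,"sc.png",(225,190,305,260),8)
save(s,"sh.png",(340,175,450,265),7)
```

```text
(no output)
```

View pics/tc.png

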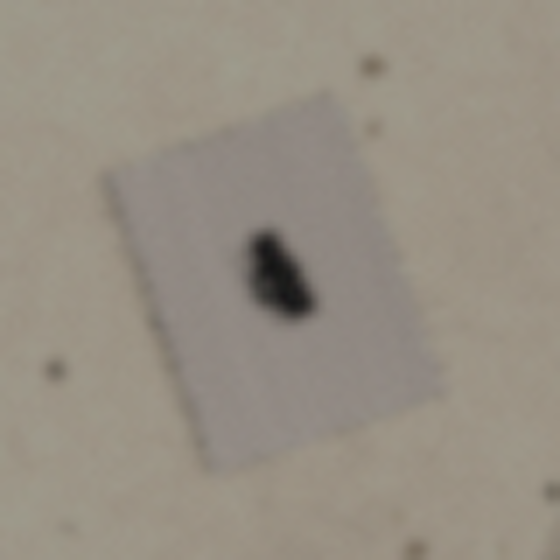

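View pics/th.png

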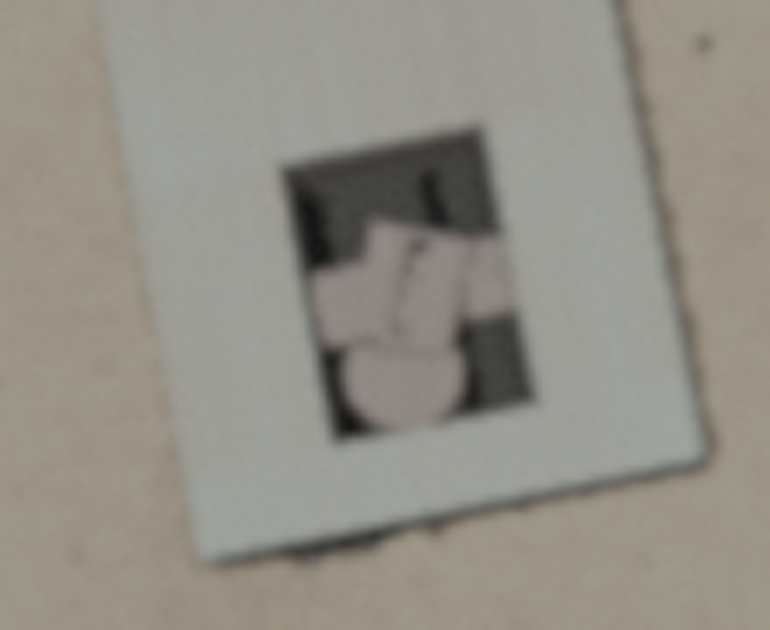

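View pics/sc.png

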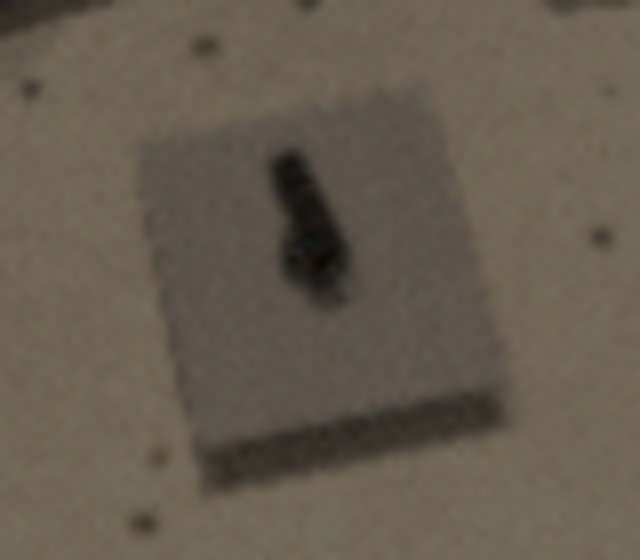

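View pics/sh.png

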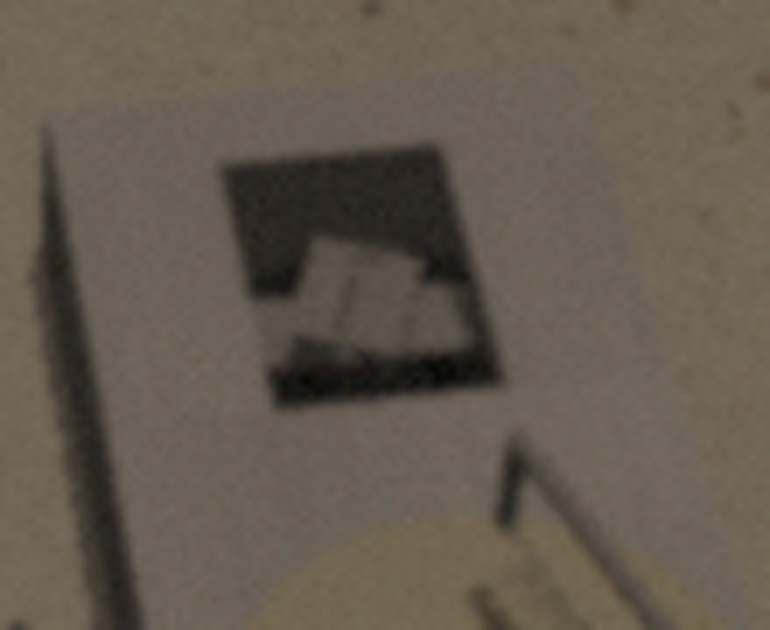

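The steel cover in the crop is plain grey with a black wing, so it's the right one. Next I'll measure it and the hatch.

```bash
cat > m.py <<'E'
from h import *
def rect(P,a,b):
    # fit centre, yaw with known sizes (corner order cyc, starting corner arbitrary)
    from scipy.optimize import least_squares
    best=None
    for k in range(4):
        q=np.roll(np.array([[a,b],[a,-b],[-a,-b],[-a,b]])/2,k,axis=0)
        for qq in (q,q[::-1]):
            f=lambda p:((qq@np.array([[np.cos(p[2]),np.sin(p[2])],[-np.sin(p[2]),np.cos(p[2])]])+p[:2])-P[:,:2]).ravel()
            for y0 in (0,1.5,-1.5,3):
                r=least_squares(f,[*P[:,:2].mean(0),y0])
                if best is None or r.cost<best.cost: best=r
    return best.x[:2],np.degrees((best.x[2]+np.pi/2)%np.pi-np.pi/2),np.sqrt(best.cost/2)
E
python3 - <<'E'
from m import *
import pickle
t=pickle.load(open("top0.pkl","rb")); s=pickle.load(open("scene0.pkl","rb"))
def go(c,pts,off,sc,z,a,b):
    P=onz(c,np.array(pts)/sc+off,z); print(np.round(np.linalg.norm(np.diff(P,axis=0,append=P[:1]),axis=1),4),rect(P,a,b))
go(t,[(105,175),(325,92),(443,395),(210,475)],(335,225),7,.023,.13,.1)
go(s,[(138,148),(430,90),(505,390),(200,448)],(225,190),8,.023,.13,.1)
go(t,[(285,168),(482,128),(535,402),(335,440)],(200,225),7,.08,.1125,.0825)
go(s,[(222,165),(437,148),(500,382),(278,408)],(340,175),7,.08,.1125,.0825)
for c,u in ((t,[(285,168)]),):pass
print("wing top", onz(t,np.array([[278,270]])/7+(335,225),.056), onz(s,np.array([[310,220]])/8+(225,190),.056))
E
```

```text
[0.0962 0.1321 0.1    0.1285] (array([ 0.51156332, -0.1815964 ]), np.float64(20.71418026199473), np.float64(0.0016104513081530531))
[0.0993 0.1287 0.0979 0.1268] (array([ 0.5172265, -0.1818609]), np.float64(19.804276967357744), np.float64(0.0015196171241908451))
[0.0789 0.1097 0.0793 0.1087] (array([0.49968337, 0.1390554 ]), np.float64(12.328171845442034), np.float64(0.002389214264011475))
[0.0793 0.1079 0.0785 0.111 ] (array([0.50225143, 0.14030635]), np.float64(12.532891992284961), np.float64(0.0024843746535770893))
wing top [[ 0.51359889 -0.18113883  0.056     ]] [[ 0.52478983 -0.17950907  0.056     ]]
```

The two views agree. The cover is at about (0.514, -0.182) with yaw about 20°, and the hatch is at about (0.501, 0.140) with yaw about 12.4°. I'll go over the hatch for a wrist view of the keeper slot before collecting the cover.

```bash
python3 - <<'E'
from h import *
import pickle
c=pickle.load(open("wrist0.pkl","rb")); s=sense(); R=np.array(s["ee_rot"]);p=np.array(s["tcp_pos"])
o,v=ray(c,[[320,240],[320,0],[0,240]]); print("cam in tool",R.T@(o-p)); print((v@R).round(3))
E
for i in 1 2 3 4; do python3 -m jog '[[-2.2,2.7,0,0,0,0],[-2.2,2.7,0,0,0,0],[-2.2,2.7,0,0,0,0],[-2.2,2.7,0,0,0,0],[-2.2,2.7,0,0,0,0]]'; done
```

```text
cam in tool [ 0.06786656  0.00052912 -0.162721  ]
[[-0.247 -0.003  0.969]
 [ 0.38  -0.003  1.13 ]
 [-0.247 -0.873  0.97 ]]
time_s: 0.57
tcp_pos: [0.3181, -0.3867, 0.2221]
ee_rot: [[-0.894, -0.449, -0.001], [-0.449, 0.894, 0.001], [0.0, 0.001, -1.0]]
wrist_force: [0.6, 0.1, -0.7]
gripper_width: 1.0
time_s: 0.98
tcp_pos: [0.3558, -0.2167, 0.2225]
ee_rot: [[-0.894, -0.449, 0.0], [-0.449, 0.894, 0.0], [-0.0, 0.0, -1.0]]
wrist_force: [-0.0, -0.4, -0.1]
gripper_width: 1.0
time_s: 1.4
tcp_pos: [0.3934, -0.0466, 0.2227]
ee_rot: [[-0.893, -0.449, 0.0], [-0.449, 0.893, 0.0], [-0.001, 0.0, -1.0]]
wrist_force: [0.4, 0.3, -0.1]
gripper_width: 1.001
time_s: 1.82
tcp_pos: [0.4311, 0.1235, 0.2226]
ee_rot: [[-0.893, -0.45, -0.0], [-0.45, 0.893, 0.0], [-0.0, 0.0, -1.0]]
wrist_force: [1.3, -0.3, 0.5]
gripper_width: 0.998
```

```bash
for i in 1 2 3 4 5; do python3 -m jog '[[0,0,0,0,0,-7],[0,0,0,0,0,-7],[0,0,0,0,0,-7],[0,0,0,0,0,-7],[0,0,0,0,0,-7]]' 5; done | tail -5
python3 - <<'E'
from h import *
import pickle
c=capture("wrist"); save(c,"w1.png"); pickle.dump(c,open("w1.pkl","wb")); s=sense();print(s["joints"],s["tcp_pos"]); print(proj(c,[[.501,.14,.08]]))
E
```

```text
time_s: 3.9
tcp_pos: [0.4311, 0.1216, 0.2223]
ee_rot: [[0.927, 0.375, -0.001], [0.375, -0.927, -0.0], [-0.001, -0.0, -1.0]]
wrist_force: [0.9, 0.4, 0.2]
gripper_width: 0.574
[ 3.66492853e+01  4.52195109e+00 -2.30009094e+01 -1.25058957e-02
 -6.25075507e+01  7.56099468e+01] [0.43105337 0.12160181 0.22233387]
[[334.04841874 139.20651371]]
```

View pics/w1.png

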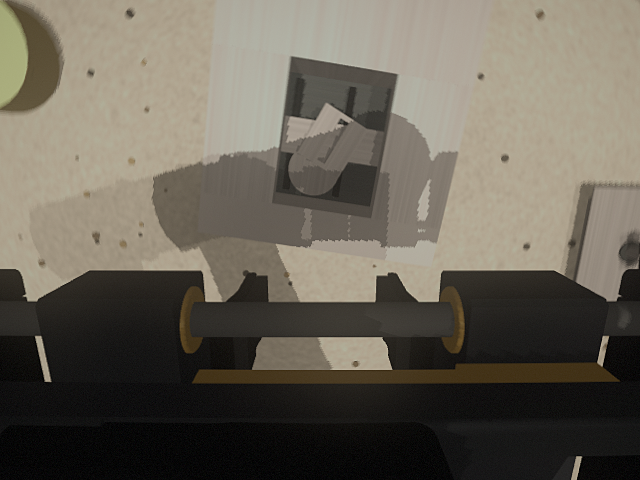

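Run:
```python
from h import *
import pickle
c=pickle.load(open("w1.pkl","rb")); save(c,"w1c.png",(260,40,410,230),3)
im=cv2.imread("pics/w1c.png"); im=cv2.convertScaleAbs(cv2.resize(im,None,fx=1.05,fy=1.05),alpha=1.8,beta=0); cv2.imwrite("pics/w1d.png",im); print(im.shape)
```

```text
(598, 472, 3)
```

View pics/w1d.png

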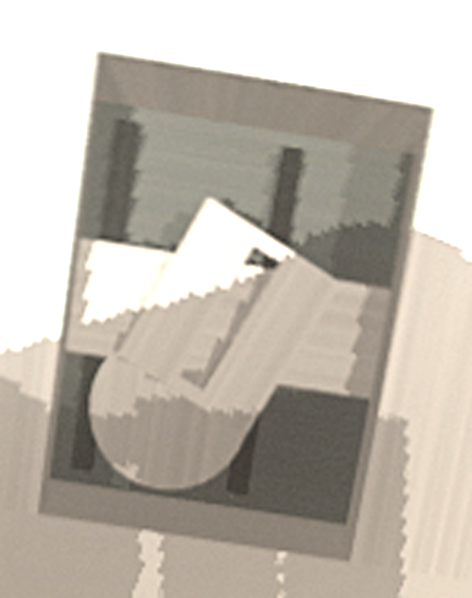

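Run:
```python
from m import *
import pickle
c=pickle.load(open("w1.pkl","rb"))
f=lambda p:np.array(p)/3.15+(260,40)
P=onz(c,f([(98,52),(432,108),(348,560),(40,513)]),.08); print(np.round(np.linalg.norm(np.diff(P,axis=0,append=P[:1]),axis=1),4),rect(P,.1125,.0825))
for n,p in dict(left=[(118,350),(210,198)],short=[(210,198),(335,280)],slot=[(195,385),(270,262)],slotL=[(183,378),(250,262)],slotR=[(207,388),(290,258)]).items():
    q=onz(c,f(p),.067); d=q[1]-q[0]; print(n,np.degrees(np.arctan2(d[1],d[0])),np.linalg.norm(d),q.mean(0))
```

```text
[0.0812 0.1121 0.0816 0.1121] (array([0.49932683, 0.14051834]), np.float64(13.290242761284468), np.float64(0.000592973080826945))
left -10.398392798628265 0.04484992693330404 [0.50319683 0.16006822 0.067     ]
short -99.7441954445593 0.038210377750469954 [0.52201995 0.13719114 0.067     ]
slot -9.779056429715228 0.03673705572430343 [0.49846318 0.13884349 0.067     ]
slotL -8.542873712230726 0.03414635146295809 [0.49773796 0.14304845 0.067     ]
slotR -10.857169710012055 0.03929209285510451 [0.50012616 0.13502487 0.067     ]
```

Hatch: centre (0.4993, 0.1405), yaw 13.3°, and the measured sides match 112.5 × 82.5. The slot yaw is about -10°, so the keeper sits about 23° (0.41 rad) clockwise of the opening, which is inside the stated range. Next is a close look at the cover.

```bash
for i in 1 2; do python3 -m jog '[[-1.07,3.13,0,0,0,0],[-1.07,3.13,0,0,0,0],[-1.07,3.13,0,0,0,0],[-1.07,3.13,0,0,0,0],[-1.07,3.13,0,0,0,0]]'; done
python3 -m jog '[[0,0,1,0,0,0],[0,0,1,0,0,0],[0,0,1,0,0,0],[0,0,0,0,0,0],[0,0,0,0,0,0]]'
python3 - <<'E'
from h import *
import pickle
c=capture("wrist"); save(c,"w2.png"); pickle.dump(c,open("w2.pkl","wb"));
E
```

```text
time_s: 4.37
tcp_pos: [0.4391, -0.0449, 0.2226]
ee_rot: [[0.93, 0.368, 0.0], [0.368, -0.93, 0.0], [0.0, -0.0, -1.0]]
wrist_force: [0.6, 0.1, 0.2]
gripper_width: 0.572
time_s: 4.78
tcp_pos: [0.4472, -0.2103, 0.2225]
ee_rot: [[0.93, 0.367, -0.0], [0.367, -0.93, 0.0], [-0.0, -0.0, -1.0]]
wrist_force: [1.6, 1.0, 0.5]
gripper_width: 0.568
time_s: 5.2
tcp_pos: [0.4471, -0.2077, 0.1917]
ee_rot: [[0.929, 0.371, -0.002], [0.371, -0.929, 0.0], [-0.002, -0.001, -1.0]]
wrist_force: [0.7, 0.9, 1.0]
gripper_width: 0.574
```

View pics/w2.png

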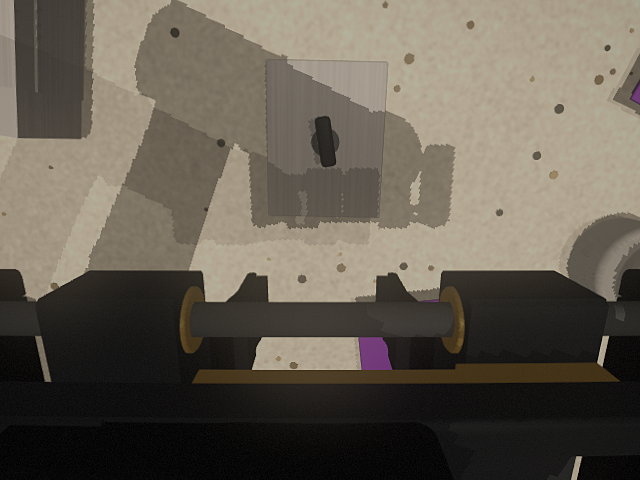

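Run:
```python
from h import *
import pickle
c=pickle.load(open("w2.pkl","rb")); save(c,"w2c.png",(250,45,405,230),3)
im=cv2.imread("pics/w2c.png"); im=cv2.convertScaleAbs(im,alpha=1.6,beta=0); cv2.imwrite("pics/w2d.png",im)
```

```text
(no output)
```

View pics/w2d.png

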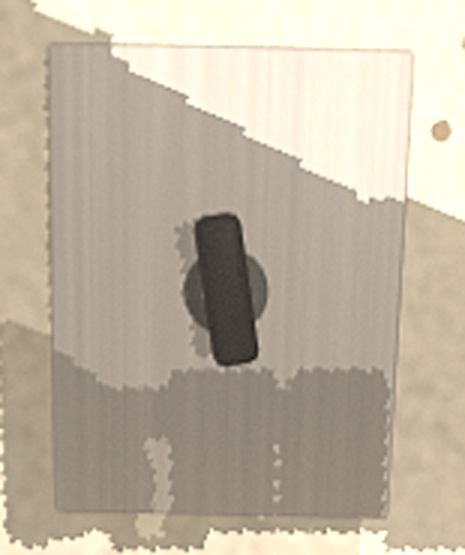

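Run:
```python
from m import *
import pickle
c=pickle.load(open("w2.pkl","rb"))
f=lambda p:np.array(p)/3+(250,45)
P=onz(c,f([(50,42),(412,50),(388,518),(55,514)]),.023); print(np.round(np.linalg.norm(np.diff(P,axis=0,append=P[:1]),axis=1),4),rect(P,.13,.1))
P=onz(c,f([(196,216),(240,212),(258,360),(214,367)]),.059); print(np.round(np.linalg.norm(np.diff(P,axis=0,append=P[:1]),axis=1),4),rect(P,.038,.012))
s=sense(); print(s["tcp_pos"],np.degrees(np.arctan2(s["ee_rot"][1][1],s["ee_rot"][0][1])))
```

```text
[0.0987 0.1299 0.1    0.1307] (array([ 0.51231863, -0.18420022]), np.float64(20.76297868357766), np.float64(0.0005405673028826126))
[0.0111 0.0368 0.0115 0.0376] (array([ 0.51261276, -0.18404311]), np.float64(28.978606387232443), np.float64(0.0005721718202007628))
[ 0.44765593 -0.20776858  0.19249594] -68.22017491201342
```

```bash
python3 -m jog '[[1.73,0.05,0,0,0,0],[1.73,0.05,0,0,0,0],[1.73,0.05,0,0,0,0],[1.73,0.05,0,0,0,0],[0,0,0,0,0,-7.1]]'
python3 -m jog '[[0,0,3,0,0,0],[0,0,3,0,0,0],[0,0,3,0,0,0],[0,0,2,0,0,0],[0,0,0,0,0,0]]'
```

```text
time_s: 5.67
tcp_pos: [0.5159, -0.1834, 0.1933]
ee_rot: [[0.874, 0.486, 0.003], [0.486, -0.874, -0.001], [0.002, 0.002, -1.0]]
wrist_force: [1.3, 0.1, -0.1]
gripper_width: 0.575
time_s: 6.08
tcp_pos: [0.5099, -0.1836, 0.0789]
ee_rot: [[0.876, 0.482, -0.008], [0.482, -0.876, 0.001], [-0.007, -0.005, -1.0]]
wrist_force: [-0.3, -0.7, -0.2]
gripper_width: 0.574
```

```bash
python3 -m jog '[[0.1,0.1,0,0,0,0],[0,0,0,0,0,0],[0,0,0,0,0,0],[0,0,0,0,0,0],[0,0,0,0,0,0]]'
python3 - <<'E'
from h import *
c=capture("scene"); save(c,"s3.png",(215,150,315,260),5)
E
```

```text
time_s: 6.5
tcp_pos: [0.5147, -0.1854, 0.0839]
ee_rot: [[0.876, 0.482, 0.003], [0.482, -0.876, -0.0], [0.002, 0.001, -1.0]]
wrist_force: [0.5, -0.0, 0.0]
gripper_width: 0.576
```

View pics/s3.png

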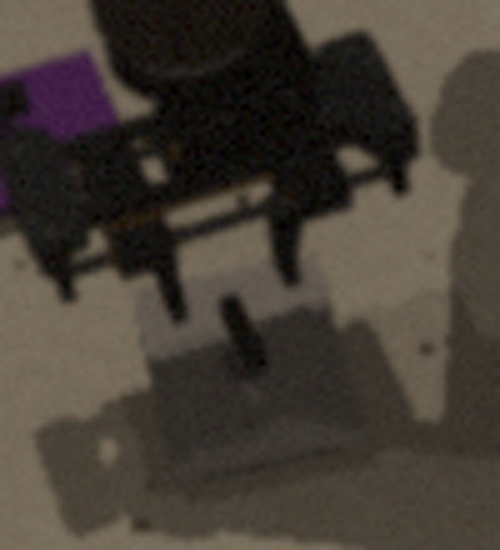

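```bash
python3 -m jog '[[-0.1,-0.2,1.5,0,0,0],[0,0,1.5,0,0,0],[0,0,1.5,0,0,0],[0,0,0,0,0,0],[0,0,0,0,0,0]]'
python3 -m jog '[[0,0,0,0,0,0],[0,0,0,0,0,0],[0,0,0,0,0,0],[0,0,0,0,0,0],[0,0,0,0,0,0]]'
```

```text
time_s: 6.97
tcp_pos: [0.5118, -0.1842, 0.0374]
ee_rot: [[0.876, 0.482, -0.001], [0.482, -0.876, -0.0], [-0.001, -0.0, -1.0]]
wrist_force: [-0.4, 0.8, 0.2]
gripper_width: 0.57
time_s: 7.38
tcp_pos: [0.5124, -0.1841, 0.0381]
ee_rot: [[0.876, 0.482, 0.001], [0.482, -0.876, -0.0], [0.001, 0.001, -1.0]]
wrist_force: [-0.1, -0.4, -0.2]
gripper_width: 0.572
```

```bash
python3 -m jog '[[0,0,-0.1,0,0,0],[0,0,0,0,0,0],[0,0,0,0,0,0],[0,0,0,0,0,0],[0,0,0,0,0,0]]' 0.4
python3 -m jog '[[0,0,0,0,0,0],[0,0,0,0,0,0],[0,0,0,0,0,0],[0,0,0,0,0,0],[0,0,0,0,0,0]]'
python3 -m jog '[[0,0,-0.5,0,0,0],[0,0,-0.5,0,0,0],[0,0,-0.5,0,0,0],[0,0,-0.5,0,0,0],[0,0,-0.5,0,0,0]]'
python3 -m jog '[[0,0,0,0,0,0],[0,0,0,0,0,0],[0,0,0,0,0,0],[0,0,0,0,0,0],[0,0,0,0,0,0]]'
python3 - <<'E'
from h import *
c=capture("scene"); save(c,"s4.png",(215,150,315,260),5)
E
```

```text
time_s: 7.8
tcp_pos: [0.5121, -0.1841, 0.0385]
ee_rot: [[0.876, 0.482, -0.0], [0.482, -0.876, 0.0], [-0.0, -0.0, -1.0]]
wrist_force: [0.3, -0.3, -0.5]
gripper_width: 0.284
time_s: 8.22
tcp_pos: [0.5122, -0.1841, 0.0385]
ee_rot: [[0.876, 0.482, 0.0], [0.482, -0.876, -0.0], [0.0, 0.0, -1.0]]
wrist_force: [0.5, 0.1, -0.5]
gripper_width: 0.131
time_s: 8.63
tcp_pos: [0.5119, -0.184, 0.064]
ee_rot: [[0.876, 0.481, -0.0], [0.481, -0.876, 0.0], [-0.0, -0.0, -1.0]]
wrist_force: [0.5, 0.2, -4.2]
gripper_width: 0.14
time_s: 9.05
tcp_pos: [0.5119, -0.1841, 0.0632]
ee_rot: [[0.876, 0.482, -0.001], [0.482, -0.876, 0.0], [-0.001, -0.0, -1.0]]
wrist_force: [-0.8, 0.0, -3.6]
gripper_width: 0.134
```

View pics/s4.png

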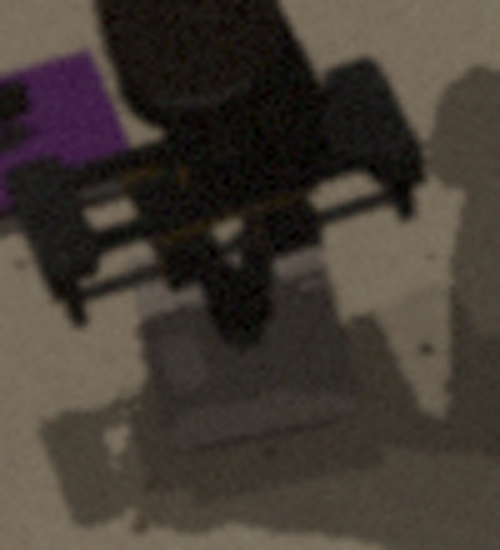

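Held: 3.6–4.2 N of weight, jaws at 11.7 mm. I'll lift, turn about 7.5° clockwise and carry it over.

```bash
python3 -m jog '[[0,0,-1.5,0,0,0],[0,0,-2.5,0,0,0],[0,0,-3,0,0,0],[0,0,-3,0,0,0],[0,0,-2,0,0,0]]'
for i in 1 2 3; do python3 -m jog '[[0.97,-1.94,0,0,0,0],[0.97,-1.94,0,0,0,0],[0.97,-1.94,0,0,0,0],[0.97,-1.94,0,0,0,0],[0.97,-1.94,0,0,0,0]]'; done
python3 -m jog '[[0,0,0,0,0,2],[0,0,0,0,0,2],[0,0,0,0,0,2],[0,0,0,0,0,1.5],[0,0,0,0,0,0]]'
python3 - <<'E'
from h import *
import pickle
for n in ("wrist","scene","top"):
  c=capture(n); save(c,n+"5.png"); pickle.dump(c,open(n+"5.pkl","wb"))
  print(n,proj(c,[[.4993,.1405,.08]]))
E
```

```text
time_s: 9.52
tcp_pos: [0.513, -0.1844, 0.1864]
ee_rot: [[0.876, 0.482, 0.004], [0.482, -0.876, -0.001], [0.003, 0.002, -1.0]]
wrist_force: [0.2, 0.4, -4.3]
gripper_width: 0.136
time_s: 9.93
tcp_pos: [0.5073, -0.0748, 0.1833]
ee_rot: [[0.877, 0.481, -0.001], [0.481, -0.877, 0.0], [-0.0, -0.0, -1.0]]
wrist_force: [1.5, 0.1, -4.1]
gripper_width: 0.132
time_s: 10.35
tcp_pos: [0.5032, 0.0336, 0.1833]
ee_rot: [[0.876, 0.481, -0.001], [0.481, -0.876, 0.0], [-0.001, -0.0, -1.0]]
wrist_force: [1.3, 0.0, -3.6]
gripper_width: 0.135
time_s: 10.77
tcp_pos: [0.499, 0.142, 0.1832]
ee_rot: [[0.876, 0.482, -0.001], [0.482, -0.876, -0.0], [-0.001, -0.0, -1.0]]
wrist_force: [-0.3, 0.4, -3.2]
gripper_width: 0.135
time_s: 11.18
tcp_pos: [0.4991, 0.141, 0.1832]
ee_rot: [[0.932, 0.363, -0.001], [0.363, -0.932, -0.0], [-0.001, -0.0, -1.0]]
wrist_force: [-0.1, 0.5, -3.8]
gripper_width: 0.138
wrist [[323.13544491 239.5669868 ]]
scene [[391.37517571 213.03014494]]
top [[257.89513514 265.69793837]]
```

View pics/wrist5.png

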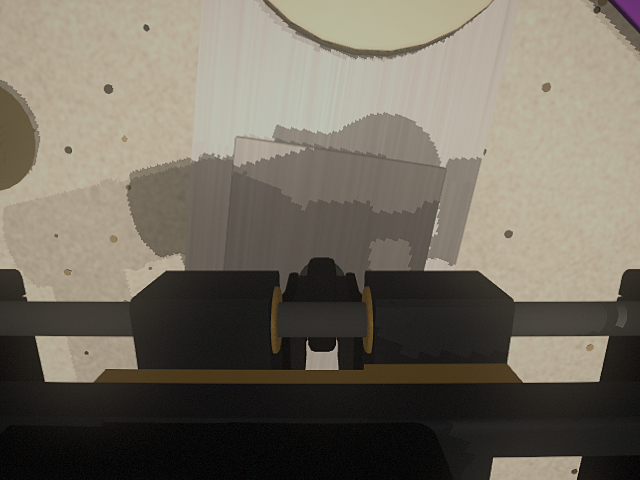

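View pics/scene5.png

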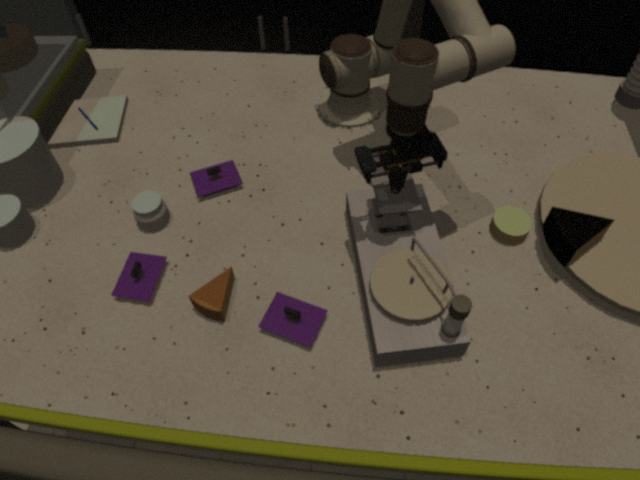

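Run:
```python
from m import *
import pickle
c=pickle.load(open("wrist5.pkl","rb"))
save(c,"w5c.png",(180,110,500,290),2.5)
```

```text
(no output)
```

View pics/w5c.png

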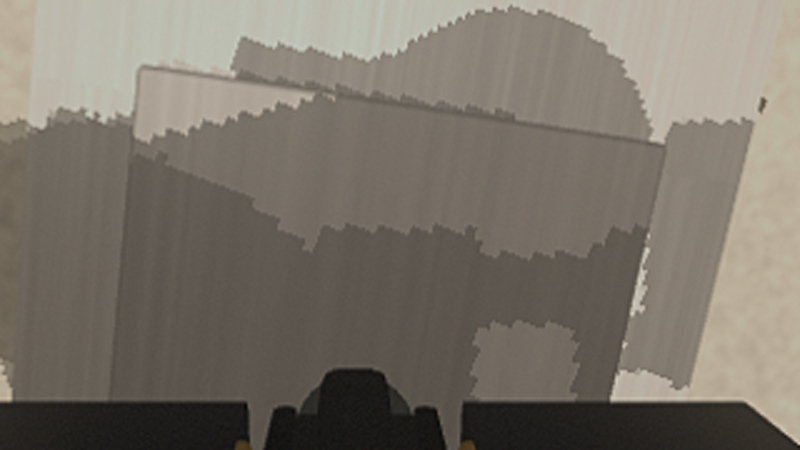

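Run:
```python
from m import *
import pickle
c=pickle.load(open("wrist5.pkl","rb"))
f=lambda p:np.array(p)/2.5+(180,110)
for z in (.1677,.165):
  P=onz(c,f([(140,67),(665,146),(610,400),(112,400)]),z); d=P[1]-P[0]; e=P[0]-P[3]; g=P[1]-P[2]
  print(P.round(4).tolist(),np.linalg.norm(d[:2]),[np.degrees(np.arctan2(v[1],v[0])).round(2) for v in (d,e,g)])
  m=(P[0]+P[1])/2; ax=np.array([-d[1],d[0],0])/np.linalg.norm(d); print("centre",m-ax*.065)
# housing edges for yaw: left/right edge z=.08
P=onz(c,f([(690,385),(752,122),(35,30),(12,400)]),.08); print(P.round(4).tolist(),[np.degrees(np.arctan2(v[1],v[0])).round(2) for v in (P[1]-P[0],P[2]-P[3])])
```

```text
[[0.5508, 0.204, 0.1677], [0.5731, 0.1076, 0.1677], [0.5237, 0.0959, 0.1677], [0.4873, 0.1892, 0.1677]] 0.09890305749668264 [np.float64(-77.02), np.float64(13.11), np.float64(13.39)]
centre [0.49861043 0.14123308 0.1677    ]
[[0.5507, 0.2046, 0.165], [0.5732, 0.1068, 0.165], [0.5231, 0.0948, 0.165], [0.4862, 0.1896, 0.165]] 0.1004009624581916 [np.float64(-77.02), np.float64(13.11), np.float64(13.39)]
centre [0.49861096 0.14108034 0.165     ]
[[0.5178, 0.0411, 0.08], [0.5934, 0.0591, 0.08], [0.5444, 0.2526, 0.08], [0.4396, 0.2288, 0.08]] [np.float64(13.45), np.float64(12.81)]
```

The cover in hand is at yaw 13.2°, centred within 1 mm of the hatch. I'll lower to just above the opening, then feel down.

```bash
python3 -m jog '[[0.04,0.08,1.5,0,0,0],[0,0,1.5,0,0,0],[0,0,1.5,0,0,0],[0,0,1.5,0,0,0],[0,0,0,0,0,0]]'
python3 -m jog '[[0,0,0.3,0,0,0],[0,0,0.3,0,0,0],[0,0,0.2,0,0,0],[0,0,0,0,0,0],[0,0,0,0,0,0]]'
python3 -c "
from h import *
c=capture('scene'); save(c,'s6.png',(340,140,460,260),5)"
```

```text
time_s: 11.75
tcp_pos: [0.498, 0.1392, 0.1205]
ee_rot: [[0.932, 0.362, -0.006], [0.362, -0.932, -0.003], [-0.007, 0.0, -1.0]]
wrist_force: [-0.8, -0.2, -3.8]
gripper_width: 0.139
time_s: 12.17
tcp_pos: [0.5005, 0.1406, 0.1161]
ee_rot: [[0.932, 0.363, 0.001], [0.363, -0.932, 0.0], [0.001, -0.0, -1.0]]
wrist_force: [0.4, 0.4, -3.9]
gripper_width: 0.136
```

View pics/s6.png

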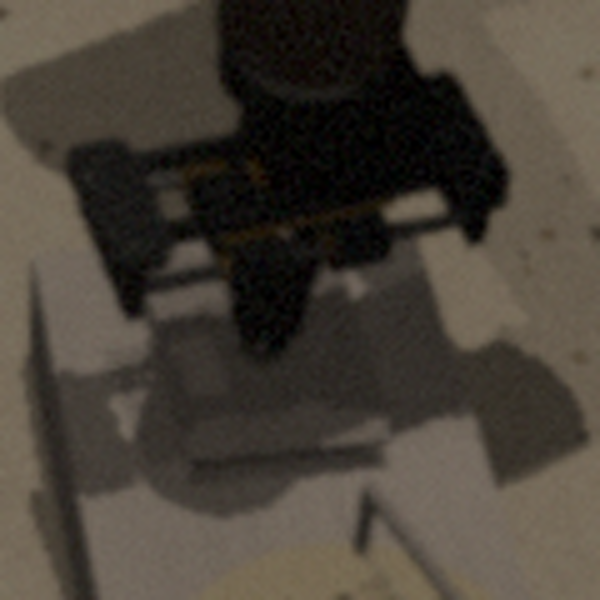

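```bash
for i in 1 2; do python3 -m jog '[[0,0,0.15,0,0,0],[0,0,0.15,0,0,0],[0,0,0.15,0,0,0],[0,0,0,0,0,0],[0,0,0,0,0,0]]' | egrep 'tcp_pos|force'; done
python3 -m jog '[[0,0,0.1,0,0,0],[0,0,0.1,0,0,0],[0,0,0,0,0,0],[0,0,0,0,0,0],[0,0,0,0,0,0]]'
```

```text
tcp_pos: [0.5001, 0.1403, 0.1109]
wrist_force: [1.0, 0.2, -4.5]
tcp_pos: [0.5001, 0.1404, 0.1064]
wrist_force: [1.1, 0.1, -3.7]
time_s: 13.47
tcp_pos: [0.5002, 0.1404, 0.1046]
ee_rot: [[0.932, 0.363, 0.0], [0.363, -0.932, 0.0], [0.0, 0.0, -1.0]]
wrist_force: [0.3, -0.4, -4.1]
gripper_width: 0.136
```

```bash
for i in 1 2; do python3 -m jog '[[0,0,0.1,0,0,0],[0,0,0.1,0,0,0],[0,0,0,0,0,0],[0,0,0,0,0,0],[0,0,0,0,0,0]]'| egrep 'time|tcp_pos|force'; done
```

```text
time_s: 13.88
tcp_pos: [0.5002, 0.1404, 0.1025]
wrist_force: [-0.5, -0.3, -3.1]
time_s: 14.3
tcp_pos: [0.5002, 0.1404, 0.1005]
wrist_force: [-0.4, -0.3, -3.9]
```

```bash
for i in 1 2; do python3 -m jog '[[0,0,0.05,0,0,0],[0,0,0.05,0,0,0],[0,0,0,0,0,0],[0,0,0,0,0,0],[0,0,0,0,0,0]]'| egrep 'time|tcp_pos|force'; done
```

```text
time_s: 14.72
tcp_pos: [0.5002, 0.1404, 0.0996]
wrist_force: [-0.3, -0.5, -4.3]
time_s: 15.13
tcp_pos: [0.5002, 0.1404, 0.0985]
wrist_force: [1.0, -0.1, -3.4]
```

```bash
for i in 1 2; do python3 -m jog '[[0,0,0.05,0,0,0],[0,0,0.05,0,0,0],[0,0,0,0,0,0],[0,0,0,0,0,0],[0,0,0,0,0,0]]'| egrep 'time|tcp_pos|force'; done
```

```text
time_s: 15.55
tcp_pos: [0.5003, 0.1404, 0.0981]
wrist_force: [-2.8, -1.6, 3.2]
time_s: 15.97
tcp_pos: [0.5003, 0.1404, 0.0974]
wrist_force: [-3.9, -0.4, 7.6]
```

Run:
```python
from h import *
import pickle
c=capture("wrist"); save(c,"w7.png",(170,90,500,290),2.4); pickle.dump(c,open("w7.pkl","wb"))
c=capture('scene'); save(c,'s7.png',(340,140,460,260),5)
```

```text
(no output)
```

View pics/w7.png

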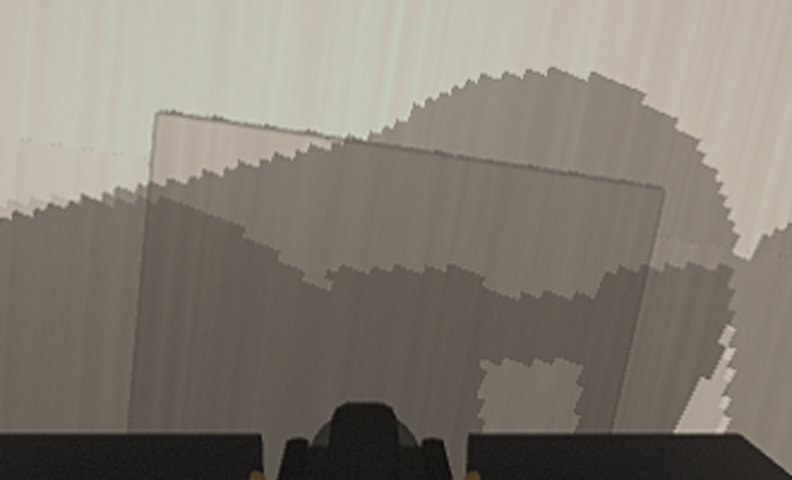

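View pics/s7.png

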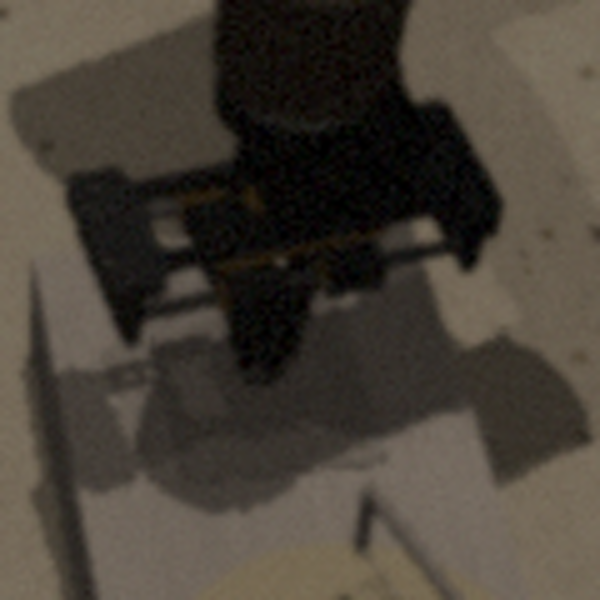

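The cover looks flush, but there's 4 N of side force. I'll ease it about 0.7 mm the way it pushes.

```bash
python3 -m jog '[[-0.07,0,0,0,0,0],[0,0,0,0,0,0],[0,0,0,0,0,0],[0,0,0,0,0,0],[0,0,0,0,0,0]]'| egrep 'time|tcp_pos|force'; python3 -m jog '[[0,0,0,0,0,0],[0,0,0,0,0,0],[0,0,0,0,0,0],[0,0,0,0,0,0],[0,0,0,0,0,0]]'| egrep 'time|tcp_pos|force'
```

```text
time_s: 16.48
tcp_pos: [0.5002, 0.1404, 0.0974]
wrist_force: [-2.6, 0.0, 6.0]
time_s: 16.9
tcp_pos: [0.5002, 0.1404, 0.0974]
wrist_force: [-2.1, 0.6, 6.5]
```

```bash
python3 -m jog '[[-0.06,0,0,0,0,0],[0,0,0,0,0,0],[0,0,0,0,0,0],[0,0,0,0,0,0],[0,0,0,0,0,0]]'| egrep 'time|tcp_pos|force'; python3 -m jog '[[0,0,0,0,0,5],[0,0,0,0,0,5],[0,0,0,0,0,5],[0,0,0,0,0,0],[0,0,0,0,0,0]]'| egrep 'time|tcp_pos|force'; python3 -c "
from h import *
s=sense();print(s['moment'],np.degrees(np.arctan2(s['ee_rot'][1][0],s['ee_rot'][0][0])))"
```

```text
time_s: 17.32
tcp_pos: [0.5002, 0.1404, 0.0974]
wrist_force: [-0.3, 0.2, 5.5]
time_s: 17.73
tcp_pos: [0.5001, 0.1405, 0.0974]
wrist_force: [-0.2, 1.3, 5.1]
[-0.04965959  0.50913485 -0.02856257] 6.309765521059642
```

```bash
python3 -m jog '[[0,0,0,0,0,5],[0,0,0,0,0,5],[0,0,0,0,0,5],[0,0,0,0,0,1.3],[0,0,0,0,0,0]]'| egrep 'time|tcp_pos|force'; python3 -c "
from h import *
s=sense();print(s['moment'],np.degrees(np.arctan2(s['ee_rot'][1][0],s['ee_rot'][0][0])))
c=capture('wrist'); save(c,'w8.png',(170,90,500,290),2.4)"
```

```text
time_s: 18.15
tcp_pos: [0.5001, 0.1407, 0.0971]
wrist_force: [0.3, 1.1, 4.6]
[ 0.26553846  0.04237906 -0.00467986] -9.927812695684503
```

View pics/w8.png

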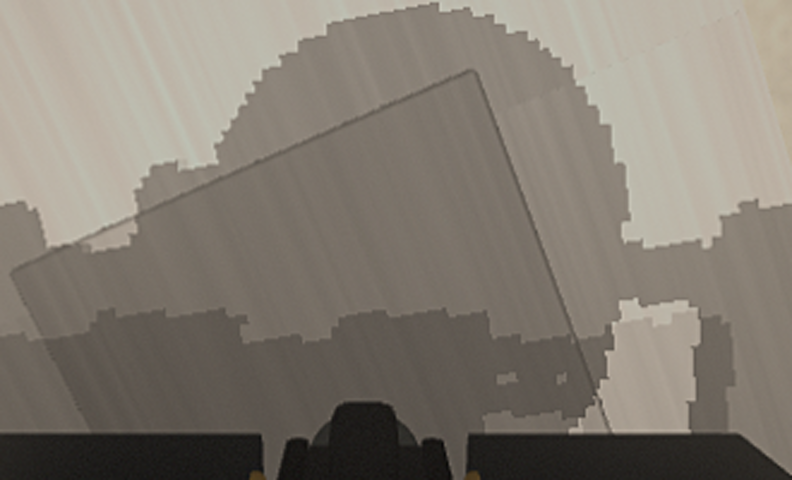

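The cover stayed put while the stud turned, and the force eased to the spring value. Now I'll press down gently at the slot angle, expecting about 0.6 N/mm.

```bash
for i in 1 2; do python3 -m jog '[[0,0,0.1,0,0,0],[0,0,0.1,0,0,0],[0,0,0,0,0,0],[0,0,0,0,0,0],[0,0,0,0,0,0]]'| egrep 'time|tcp_pos|force'; done
```

```text
time_s: 18.62
tcp_pos: [0.5, 0.1406, 0.0951]
wrist_force: [1.5, 2.5, 4.3]
time_s: 19.03
tcp_pos: [0.5, 0.1406, 0.0932]
wrist_force: [0.8, 2.4, 6.3]
```

```bash
for i in 1 2 3; do python3 -m jog '[[0,0,0.1,0,0,0],[0,0,0.1,0,0,0],[0,0,0,0,0,0],[0,0,0,0,0,0],[0,0,0,0,0,0]]'| egrep 'time|tcp_pos|force'; done
```

```text
time_s: 19.45
tcp_pos: [0.5, 0.1406, 0.0914]
wrist_force: [0.9, 2.5, 7.6]
time_s: 19.87
tcp_pos: [0.5001, 0.1406, 0.0896]
wrist_force: [0.8, 2.6, 6.9]
time_s: 20.28
tcp_pos: [0.5001, 0.1407, 0.0878]
wrist_force: [-0.6, 2.1, 8.9]
```

```bash
python3 -m jog '[[0,0,0.1,0,0,0],[0,0,0.05,0,0,0],[0,0,0.05,0,0,0],[0,0,0,0,0,0],[0,0,0,0,0,0]]'| egrep 'time|tcp_pos|force'; python3 -c "
from h import *
s=sense();print(s['moment'],np.degrees(np.arctan2(s['ee_rot'][1][0],s['ee_rot'][0][0])),s['joints'])"
```

```text
time_s: 20.7
tcp_pos: [0.5001, 0.1406, 0.0859]
wrist_force: [-0.7, 2.3, 11.0]
[0.53263013 0.36816137 0.03213407] -9.934807068810553 [ 3.36434173e+01  2.02080077e+01 -2.48220409e+01  4.58430639e-02
 -4.47964698e+01  4.63894179e+01]
```

```bash
python3 -m jog '[[0,0,0,0,0,3],[0,0,0,0,0,3],[0,0,0,0,0,4],[0,0,0,0,0,0],[0,0,0,0,0,0]]'| egrep 'time|tcp_pos|force'; python3 -c "
from h import *
s=sense();print(s['moment'],np.degrees(np.arctan2(s['ee_rot'][1][0],s['ee_rot'][0][0])),s['gripper_width'])"
```

```text
time_s: 21.12
tcp_pos: [0.5001, 0.1407, 0.086]
wrist_force: [-0.9, 1.7, 10.2]
[0.65588907 0.35807161 0.05007121] -19.951275903682884 0.13406555059281555
```

```bash
for i in 1 2 ; do python3 -m jog '[[0,0,0,0,0,5],[0,0,0,0,0,5],[0,0,0,0,0,5],[0,0,0,0,0,5],[0,0,0,0,0,5]]'| egrep 'time|tcp_pos|force'; python3 -c "
from h import *
s=sense();print(s['moment'],np.degrees(np.arctan2(s['ee_rot'][1][0],s['ee_rot'][0][0])),s['gripper_width'])"; done; python3 -c "
from h import *
c=capture('wrist'); save(c,'w9.png')
c=capture('scene'); save(c,'s9.png',(340,140,460,260),5)"
```

```text
time_s: 21.53
tcp_pos: [0.5003, 0.1409, 0.0861]
wrist_force: [0.2, 2.8, 9.9]
[0.93824186 0.40347405 0.03147286] -45.16536053043054 0.1378498405285121
time_s: 21.95
tcp_pos: [0.5005, 0.141, 0.0861]
wrist_force: [0.5, 2.7, 10.0]
[0.96269866 0.21661847 0.10842876] -70.16071629595595 0.1340987735461758
```

View pics/w9.png

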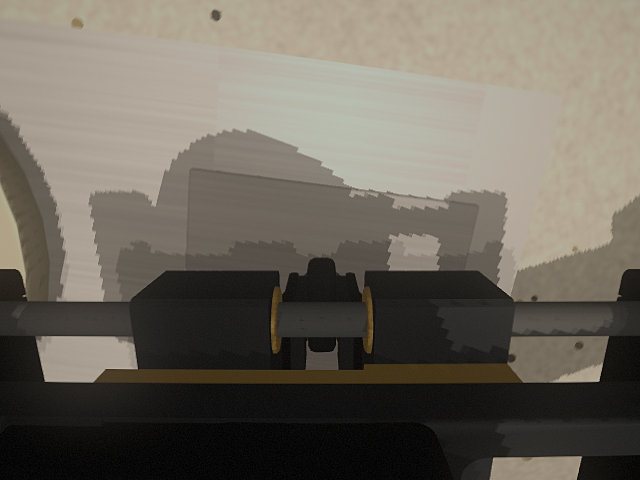

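View pics/s9.png

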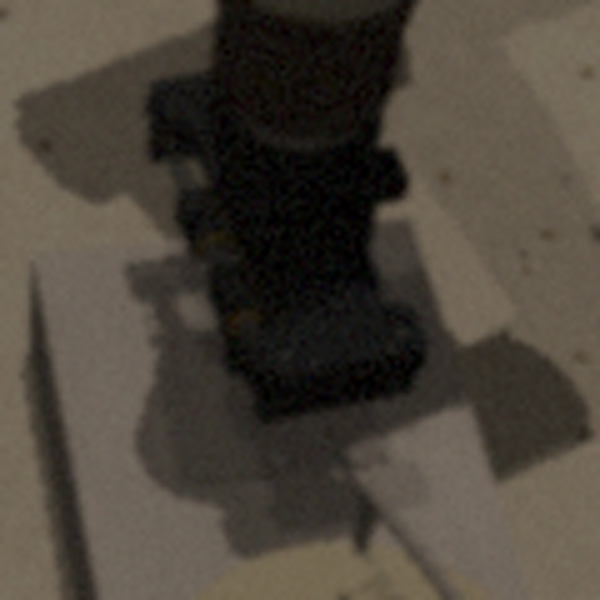

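```bash
python3 -m jog '[[0,0,0,0,0,3],[0,0,0,0,0,3],[0,0,0,0,0,3],[0,0,0,0,0,3],[0,0,0,0,0,3]]'| egrep 'time|tcp_pos|force'; python3 -c "
from h import *
s=sense();print(s['moment'],np.degrees(np.arctan2(s['ee_rot'][1][0],s['ee_rot'][0][0])),s['gripper_width'])";  python3 -m jog '[[0,0,0,0,0,3],[0,0,0,0,0,3],[0,0,0,0,0,2],[0,0,0,0,0,0],[0,0,0,0,0,0]]'| egrep 'time|tcp_pos|force'; python3 -c "
from h import *
s=sense();print(s['moment'],np.degrees(np.arctan2(s['ee_rot'][1][0],s['ee_rot'][0][0])),s['gripper_width'])"
```

```text
time_s: 22.47
tcp_pos: [0.5006, 0.1411, 0.0862]
wrist_force: [0.4, 2.4, 10.7]
[0.82310023 0.19679502 0.08298048] -85.05744484789892 0.13464805425071127
time_s: 22.88
tcp_pos: [0.5007, 0.141, 0.0862]
wrist_force: [-0.6, 3.4, 10.4]
[0.75384124 0.12325111 0.02046985] -92.93485616159336 0.13358259069455403
```

```bash
for i in 1 2; do python3 -m jog '[[0,0,0,0,0,1.5],[0,0,0,0,0,1.5],[0,0,0,0,0,0],[0,0,0,0,0,0],[0,0,0,0,0,0]]'| egrep 'time|tcp_pos|force'; python3 -c "
from h import *
s=sense();print(s['moment'],np.degrees(np.arctan2(s['ee_rot'][1][0],s['ee_rot'][0][0])),s['gripper_width'])"; done
```

```text
time_s: 23.3
tcp_pos: [0.5007, 0.141, 0.0862]
wrist_force: [0.7, 2.0, 10.5]
[0.77418465 0.03281478 0.03326263] -95.93113333845062 0.13212462942204461
time_s: 23.72
tcp_pos: [0.5007, 0.1411, 0.0862]
wrist_force: [0.2, 1.7, 10.2]
[ 0.8475349   0.05651058 -0.02858235] -98.92988018819506 0.13612324258061287
```

```bash
for i in 1 2; do python3 -m jog '[[0,0,0,0,0,1],[0,0,0,0,0,0.5],[0,0,0,0,0,0],[0,0,0,0,0,0],[0,0,0,0,0,0]]'| egrep 'time|tcp_pos|force'; python3 -c "
from h import *
s=sense();print(s['moment'],np.degrees(np.arctan2(s['ee_rot'][1][0],s['ee_rot'][0][0])),s['gripper_width'])"; done
```

```text
time_s: 24.13
tcp_pos: [0.5007, 0.1411, 0.0862]
wrist_force: [0.2, 1.9, 10.6]
[0.77619945 0.01550719 0.04564087] -100.41543448842752 0.13880441667904136
time_s: 24.55
tcp_pos: [0.5008, 0.1411, 0.0862]
wrist_force: [0.5, 2.6, 10.1]
[0.80492582 0.0500391  0.07072158] -101.91653213799827 0.13276914636163734
```

```bash
for i in 1 2; do python3 -m jog '[[0,0,0,0,0,1],[0,0,0,0,0,0.5],[0,0,0,0,0,0],[0,0,0,0,0,0],[0,0,0,0,0,0]]'| egrep 'time|tcp_pos|force'; python3 -c "
from h import *
s=sense();print(s['moment'],np.degrees(np.arctan2(s['ee_rot'][1][0],s['ee_rot'][0][0])),s['gripper_width'])"; done
```

```text
time_s: 24.97
tcp_pos: [0.5008, 0.1411, 0.0862]
wrist_force: [0.1, 2.3, 11.1]
[0.81294529 0.04744145 0.07115687] -103.41280809060231 0.13602866101630623
time_s: 25.38
tcp_pos: [0.5007, 0.1411, 0.0862]
wrist_force: [-0.9, 2.0, 10.4]
[0.8624549  0.05833027 0.10269917] -104.89807748793937 0.14210058906423778
```

```bash
for i in 1 2; do python3 -m jog '[[0,0,-0.06,0,0,0],[0,0,-0.06,0,0,0],[0,0,0,0,0,0],[0,0,0,0,0,0],[0,0,0,0,0,0]]'| egrep 'time|tcp_pos|force'; python3 -c "
from h import *
s=sense();print(s['moment'],np.degrees(np.arctan2(s['ee_rot'][1][0],s['ee_rot'][0][0])),s['gripper_width'])"; done
```

```text
time_s: 25.8
tcp_pos: [0.5007, 0.1411, 0.0872]
wrist_force: [1.0, 2.9, 8.7]
[ 0.85529112 -0.13983962  0.15044175] -104.89939996818381 0.1355914799208929
time_s: 26.22
tcp_pos: [0.5007, 0.1411, 0.0883]
wrist_force: [-0.1, 1.6, 7.8]
[ 0.77472895 -0.24244634  0.11759726] -104.90564859889837 0.13553031048587227
```

```bash
for i in 1 2 3; do python3 -m jog '[[0,0,-0.05,0,0,0],[0,0,0,0,0,0],[0,0,0,0,0,0],[0,0,0,0,0,0],[0,0,0,0,0,0]]'| egrep 'time|tcp_pos|force'; python3 -c "
from h import *
s=sense();print(s['moment'],np.degrees(np.arctan2(s['ee_rot'][1][0],s['ee_rot'][0][0])),s['gripper_width'])"; done
```

```text
time_s: 26.63
tcp_pos: [0.5007, 0.141, 0.0887]
wrist_force: [1.0, 3.1, 8.1]
[ 0.8318737  -0.20755285  0.09381012] -104.90883630945872 0.131679090190489
time_s: 27.05
tcp_pos: [0.5007, 0.1411, 0.0892]
wrist_force: [1.0, 3.3, 6.8]
[ 0.84532966 -0.2708538   0.06339113] -104.90798315738586 0.13795435322863728
time_s: 27.47
tcp_pos: [0.5007, 0.141, 0.0894]
wrist_force: [1.9, 3.4, 6.4]
[ 0.89386693 -0.55440098  0.06098242] -104.92314381390275 0.14115242948991838
```

```bash
for i in 1 2; do python3 -m jog '[[0,0,-0.05,0,0,0],[0,0,0,0,0,0],[0,0,0,0,0,0],[0,0,0,0,0,0],[0,0,0,0,0,0]]'| egrep 'time|tcp_pos|force'; python3 -c "
from h import *
s=sense();print(s['moment'],np.degrees(np.arctan2(s['ee_rot'][1][0],s['ee_rot'][0][0])),s['gripper_width'])"; done
```

```text
time_s: 27.88
tcp_pos: [0.5006, 0.1411, 0.0894]
wrist_force: [4.0, 3.0, 3.9]
[ 1.0312363  -1.09561627  0.15334426] -104.9496941950896 0.13632554560313126
time_s: 28.3
tcp_pos: [0.5006, 0.141, 0.0895]
wrist_force: [4.5, 3.1, 0.4]
[ 1.04757819 -1.33905621  0.16921058] -104.96081601452677 0.13668079568082567
```

The stud stopped firmly at 9 mm (TCP 0.0895) with the pull rising, so it's in the groove. One small anticlockwise test, then I'll undo it and release.

```bash
python3 -m jog '[[0,0,0,0,0,-1.5],[0,0,0,0,0,-1.5],[0,0,0,0,0,0],[0,0,0,0,0,0],[0,0,0,0,0,0]]'| egrep 'time|tcp_pos|force'; python3 -c "
from h import *
s=sense();print(s['moment'],np.degrees(np.arctan2(s['ee_rot'][1][0],s['ee_rot'][0][0])),s['gripper_width'])"; 
python3 -m jog '[[0,0,0,0,0,-1.5],[0,0,0,0,0,-1.5],[0,0,0,0,0,0],[0,0,0,0,0,0],[0,0,0,0,0,0]]'| egrep 'time|tcp_pos|force'; python3 -c "
from h import *
s=sense();print(s['moment'],np.degrees(np.arctan2(s['ee_rot'][1][0],s['ee_rot'][0][0])),s['gripper_width'])"
```

```text
time_s: 28.72
tcp_pos: [0.5005, 0.141, 0.0895]
wrist_force: [4.5, 3.2, -0.1]
[ 1.1030931  -1.3074586   0.03991745] -101.98848308589662 0.1373160584396081
time_s: 29.13
tcp_pos: [0.5005, 0.141, 0.0895]
wrist_force: [4.6, 3.2, 0.8]
[ 1.03913291 -1.32444721 -0.01398844] -98.99691141133104 0.13659912020895218
```

```bash
python3 -c "
from h import *
c=capture('wrist'); save(c,'w10.png'); save(c,'w10c.png',(270,245,370,370),5); im=cv2.imread('pics/w10c.png'); cv2.imwrite('pics/w10c.png',cv2.convertScaleAbs(im,alpha=3,beta=10))"
```

```text
(no output)
```

View pics/w10.png

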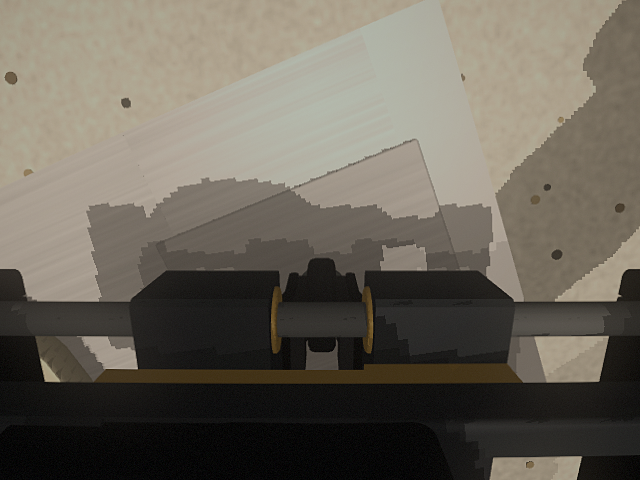

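View pics/w10c.png

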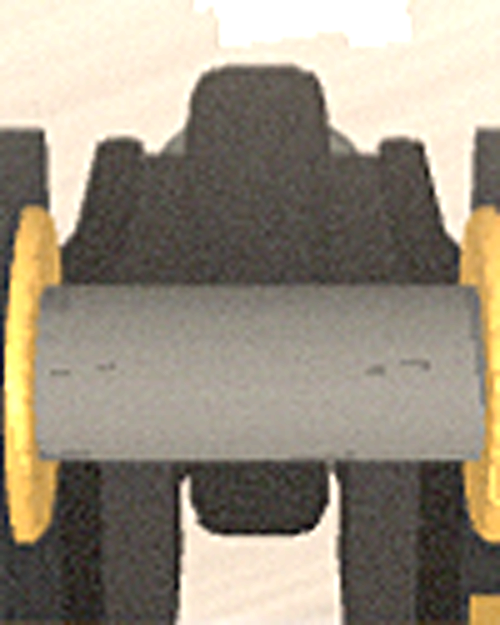

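The wing is still aligned with the jaws, so it followed the turn. I'll test whether the groove holds it by continuing slightly anticlockwise.

```bash
for i in 1 2; do
python3 -m jog '[[0,0,0,0,0,-1.5],[0,0,0,0,0,-0.5],[0,0,0,0,0,0],[0,0,0,0,0,0],[0,0,0,0,0,0]]'| egrep 'time|tcp_pos|force'; python3 -c "
from h import *
s=sense();print(s['moment'],np.degrees(np.arctan2(s['ee_rot'][1][0],s['ee_rot'][0][0])),s['gripper_width'])";done; python3 -c "
from h import *
c=capture('wrist'); save(c,'w11c.png',(270,245,370,370),5); im=cv2.imread('pics/w11c.png'); cv2.imwrite('pics/w11c.png',cv2.convertScaleAbs(im,alpha=3,beta=10))"
```

```text
time_s: 29.6
tcp_pos: [0.5005, 0.141, 0.0895]
wrist_force: [3.8, 3.9, 0.7]
[ 1.0803917  -1.32604964 -0.04495314] -97.0077378959251 0.1382692237743051
time_s: 30.02
tcp_pos: [0.5004, 0.1409, 0.0895]
wrist_force: [4.0, 4.1, 1.6]
[ 1.07522424 -1.23266399 -0.05117597] -95.01997593888551 0.13486687351148557
```

View pics/w11c.png

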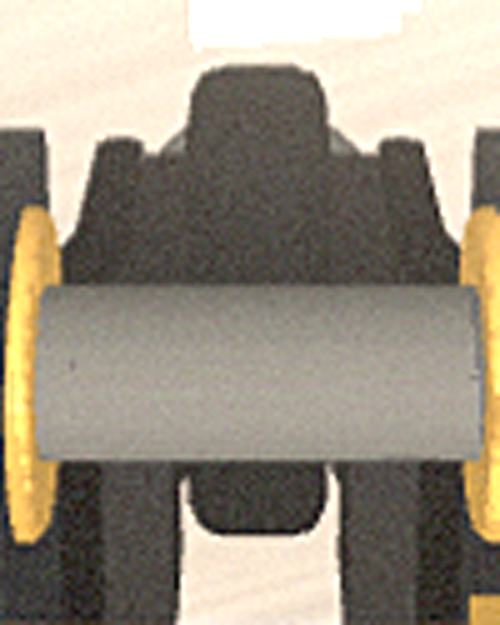

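The wing moved 10° freely, from -105° to -95°, which is just the ±0.08 rad pin clearance around slot + 90° (-100°). A few degrees more should meet the groove's edge if it's locked.

```bash
for i in 1 2 3; do
python3 -m jog '[[0,0,0,0,0,-1],[0,0,0,0,0,-0.5],[0,0,0,0,0,0],[0,0,0,0,0,0],[0,0,0,0,0,0]]'| egrep 'tcp_pos|force'; python3 -c "
from h import *
s=sense();print(s['moment'],np.degrees(np.arctan2(s['ee_rot'][1][0],s['ee_rot'][0][0])),s['gripper_width'])";done; python3 -c "
from h import *
c=capture('wrist'); save(c,'w12c.png',(270,245,370,370),5); im=cv2.imread('pics/w12c.png'); cv2.imwrite('pics/w12c.png',cv2.convertScaleAbs(im,alpha=3,beta=10))"
```

```text
tcp_pos: [0.5002, 0.1409, 0.0895]
wrist_force: [2.5, 3.2, 1.7]
[ 1.07904912 -1.04065371 -0.13838262] -93.53028835204306 0.14006072336611297
tcp_pos: [0.5002, 0.1408, 0.0895]
wrist_force: [4.2, 4.4, 1.1]
[ 1.11076623 -1.12870595 -0.2517391 ] -92.05352732382728 0.13914327075873706
tcp_pos: [0.5001, 0.1409, 0.0895]
wrist_force: [4.0, 3.1, 1.8]
[ 1.1452106  -1.06548329 -0.43073669] -90.59529150198765 0.1362942239235961
```

View pics/w12c.png

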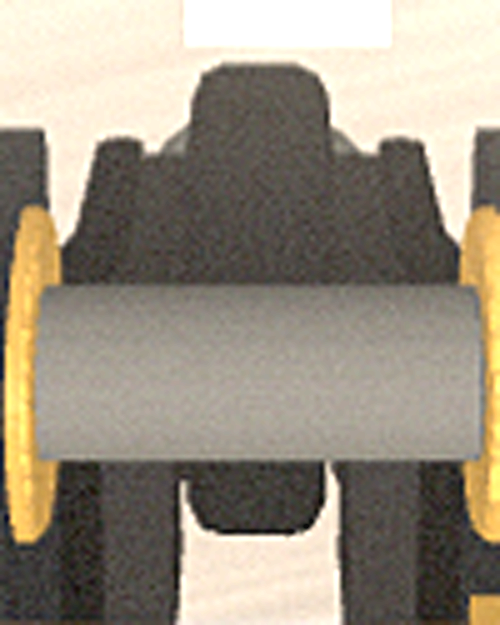

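The moment rises to 0.43 N m, so the groove holds the pin and the stud is locked. I'll turn back to mid-groove, release and retract.

```bash
python3 -m jog '[[0,0,0,0,0,3],[0,0,0,0,0,3],[0,0,0,0,0,3.5],[0,0,0,0,0,0],[0,0,0,0,0,0]]'| egrep 'tcp_pos|force'
python3 -m jog '[[0,0,0,0,0,0],[0,0,0,0,0,0],[0,0,0,0,0,0],[0,0,0,0,0,0],[0,0,0,0,0,0]]' 3.5
python3 -m jog '[[0,0,0,0,0,0],[0,0,0,0,0,0],[0,0,-0.5,0,0,0],[0,0,-1,0,0,0],[0,0,-1.5,0,0,0]]'
python3 -m jog '[[0,0,-2,0,0,0],[0,0,-2,0,0,0],[0,0,-2,0,0,0],[0,0,-2,0,0,0],[0,0,-2,0,0,0]]'
```

```text
tcp_pos: [0.5002, 0.1409, 0.0895]
wrist_force: [3.2, 3.5, 0.9]
time_s: 32.2
tcp_pos: [0.4976, 0.139, 0.0886]
ee_rot: [[-0.174, -0.985, -0.003], [-0.985, 0.174, -0.002], [0.002, 0.003, -1.0]]
wrist_force: [1.3, 0.4, -0.7]
gripper_width: 0.383
time_s: 32.62
tcp_pos: [0.4982, 0.1395, 0.1194]
ee_rot: [[-0.174, -0.985, -0.002], [-0.985, 0.174, -0.001], [0.002, 0.002, -1.0]]
wrist_force: [-0.0, 1.0, -0.4]
gripper_width: 0.402
time_s: 33.03
tcp_pos: [0.4989, 0.1399, 0.2217]
ee_rot: [[-0.174, -0.985, 0.001], [-0.985, 0.174, 0.001], [-0.001, -0.001, -1.0]]
wrist_force: [0.7, -0.5, 0.4]
gripper_width: 0.402
```

```bash
python3 -m jog '[[-2,0,0,0,0,0],[-2,0,0,0,0,0],[-2,0,0,0,0,0],[-2,0,0,0,0,0],[0,0,0,0,0,0]]'|grep tcp
python3 -c "
from h import *
import pickle
c=capture('wrist'); save(c,'w13.png'); pickle.dump(c,open('w13.pkl','wb'))
c=capture('scene'); save(c,'s13.png'); pickle.dump(c,open('s13.pkl','wb')); save(c,'s13c.png',(340,160,460,270),6)
c=capture('top'); save(c,'t13.png'); pickle.dump(c,open('t13.pkl','wb'))"
```

```text
tcp_pos: [0.5137, 0.2214, 0.2204]
```

View pics/w13.png

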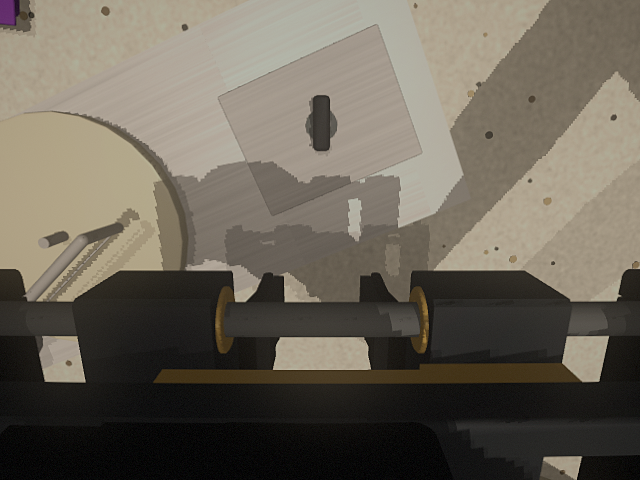

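View pics/s13c.png

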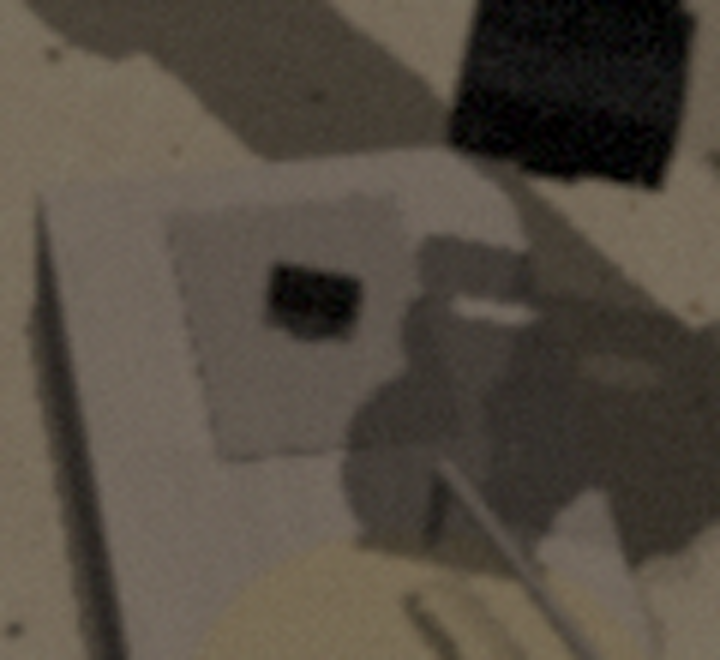

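View pics/s13.png

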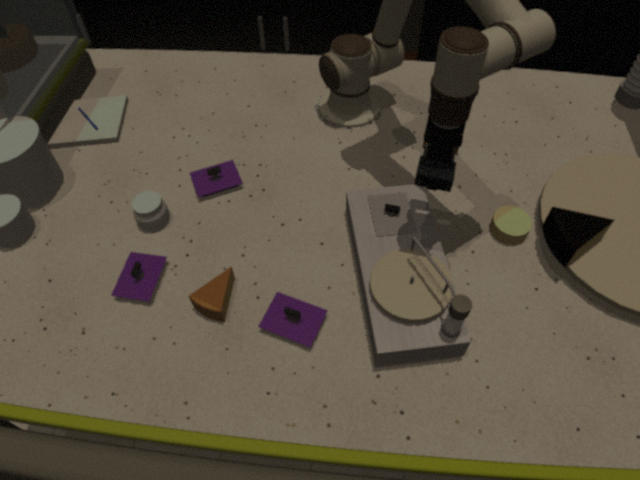

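Run:
```python
from m import *
import pickle
c=pickle.load(open("w13.pkl","rb"));save(c,"w13c.png",(210,15,430,225),2.8)
P=onz(c,[(218,97),(377,25),(422,154),(272,215)],.083); print(np.round(np.linalg.norm(np.diff(P,axis=0,append=P[:1]),axis=1),4),rect(P,.13,.1))
```

```text
[0.1285 0.0993 0.1286 0.0984] (array([0.49954123, 0.14132772]), np.float64(12.67263452790752), np.float64(0.0009844440606997646))
```

View pics/w13c.png

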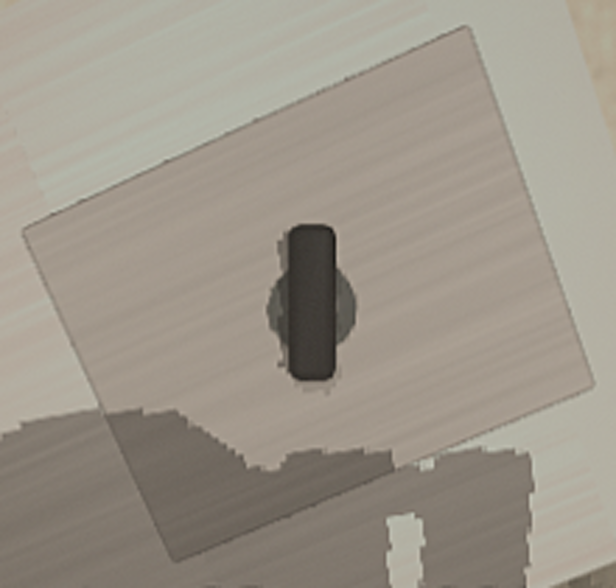

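```bash
python3 - <<'E'
from m import *
import pickle
c=pickle.load(open("w13.pkl","rb"))
f=np.array([(288,225.5),(336,225.5),(336,380.5),(288,380.5)])/2.8+(210,15)
for z in (.104,.110,.119):
  P=onz(c,f,z); print(z,np.round(np.linalg.norm(np.diff(P,axis=0,append=P[:1]),axis=1),4),P.mean(0).round(4),rect(P,.038,.012)[1])
E
python3 -c "
from station import sense; s=sense(); print(s['time_s'],s['wrist_force'])"
```

```text
0.104 [0.012  0.0379 0.0125 0.0379] [0.4996 0.141  0.104 ] 80.13984718073976
0.11 [0.0118 0.0371 0.0122 0.0371] [0.4996 0.1413 0.11  ] 80.13983563009332
0.119 [0.0114 0.0359 0.0118 0.0359] [0.4997 0.1417 0.119 ] 80.13982294628813
33.6 [ 0.62473615 -0.48585329  0.19260347]
```

Everything is in place and the robot touches nothing, so I'm handing the job in.

```bash
python3 -c "
from station import finish_job; print(finish_job())"
```

```text
the job is handed in; nothing more can be done
None
```

The steel cover is home in the hatch, with its stud pushed in, turned a quarter turn clockwise, locked and let go. I handed the job in at about 34 s of the 72 s allowed, with the gripper open and clear.

**Steps**
- **Finding the slot:** I viewed it while the hatch was open. It lies about 23° clockwise of the opening.
- **Seating the cover:** I carried it by the wing and set it down. It met about 4 N of side force at first, so I eased it sideways until that cleared.
- **Turning the stud:** I turned it to the slot with light pressure, pushed it in about 12.5 mm, turned it clockwise about 95°, and let it spring back. Downward force never read over about 11 N.

**Last checks**
- **Stud depth:** the stud stopped firmly about 9 mm in, the locking depth.
- **Stud rotation:** it had about 10° of free play in the groove, though your notes say it cannot turn when locked. That matches the pin clearance on either side of slot + 90°. Turned further back, it met a firm stop at 0.43 N m. I left it mid-groove at -100°.
- **After release:** the plate measured centred within about 1 mm of the hatch and within about 1° of square. The wing stayed turned and pushed in. Picture-based height is only good to a few millimetres: the wing's size fitted a top height of about 0.104 m, against 0.110 m expected when locked and 0.119 m when out.
- **Other objects:** the last scene view shows the cheeses, the tub and the purple look-alikes where they were. I judged that by eye and did not measure it.

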